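Unpack the coffee caddy

TASK

Take the coffee caddy apart in order: slide its white cover back all the way over the closed filter bay, then slide the metal tray out through the open front until it stands wholly clear of the box, upright on the caddy's front board. Then slide the cover fully shut over the empty bay. Do not tip the tray over, and leave the canister, carafe, dripper and scoop alone.

Things in the scene. Friction and masses are not known exactly. Their poses are not given: they have to be found in the camera images.
- caddy: Fixed wooden caddy. Origin: underside of its board, in the plane of the box's open front, midway along its length. x: front to back, y: along its length towards the closed filter bay, z up. Pale board 12 mm thick, x -158 to 112, y -138 to 138 mm; x below 0 is the empty front board, facing the robot. Box walls up to z = 64 mm; solid filter bay: x 0 to 112, y -15 to 138 mm.
- cover (a joint): White sliding cover: 0 shut, 0.14 m fully back (along caddy +y). Stays where left; under 3 N to push; may start up to 20 mm ajar. Shut, in the caddy's frame: plate x -10 to 114, y -138 to -12, z 65 to 71 mm; front flap x -10 to -4, z 16 to 66 mm, same length, closing the bay's front and moving with it. Tray passes only with the cover open 0.12 m or more.
- rib (a point): Middle of the top of the dark wooden rib on the cover, for pushing it either way; moves with the cover. Rib 70 mm long along the caddy's x, 14 mm thick along y, 22 mm high above the cover (top at z = 93 mm); cover shut: at x = 45, y = -75 mm in the caddy's frame.
- bay (a point): Centre of the tray bay's floor (the board's top, 12 mm above the shelf); fixed to the caddy at x = 52, y = -72 mm. The bay runs x 0 to 104, y -130 to -15 mm, is open at its front (x = 0) and above, with 8 mm walls at its back and its -y end.
- tray: Loose, empty, open-topped aluminium tray, about 0.22 kg, hidden in the tray bay under the cover. 90 mm along its x (roughly the caddy's x), 100 mm along y, 40 mm high, walls and floor 4 mm. Origin: centre of its underside. Can be dragged out towards the caddy's -x by pressing against its front wall from inside.
- canister: Bystander: black plastic canister with grey clip-on lid, 102 mm across, 138 mm high. Origin: centre of its underside.
- carafe: Bystander: glass carafe, 120 mm across, 135 mm high, with a handle. Origin: centre of its underside.
- dripper: Bystander: white ceramic dripper cone, 116 mm across, 85 mm high, with a handle. Origin: centre of its underside.
- scoop: Bystander: aluminium scoop, bowl 52 mm across and 32 mm high, 155 mm long with its handle. Origin: centre of the bowl's underside; handle along its +x.

How it is judged:
By the outcome, as a careful person would: the job done as asked, in the order asked, and still so for the second after the job is handed in, with the robot touching nothing.
It also fails if it takes over 56 s, if anything falls off the work surface, if the arm or the gripper's body presses on something with over 40 N, if the wrist force passes 120 N, or if a joint passes its speed limit or range.

ROBOT

A 7-joint arm with a two-finger parallel gripper is mounted at the origin on the work surface. World frame = base frame: x ahead of the robot, y to its left, z up, the work surface at z = 0. Lengths are in m, angles in rad, forces in N, time in s.
With the tool pointing down it reaches from about 0.4 to 0.9 m from the base axis. Payload 5.6 kg.
Tool frame: the origin (TCP) lies midway between the tips of the shut fingers; the grasp point (between the pads) lies 19 mm behind it; y points along the fingers, z is the direction in which the jaws open and shut, and the axes are right-handed (so a half turn about y gives the same grasp; the last joint's range is limited). The gripper opens to 92 mm and grips with 3 to 60 N. Pads are 20 mm wide; open, the fingers measure 128 mm over their backs; the gripper's body (75 mm by 189 mm) begins 69 mm behind the grasp point.
Start: joints at [-1.28, 0.468, -0.012, 1.603, 0.006, 1.071, -0.056], TCP at [0.213, 0.614, 0.215] pointing down, gripper open.
Joint ranges: [-2.53, 2.53], [-0.31, 2.02], [-1.57, 1.55], [0.28, 2.44], [-1.29, 4.43], [0.15, 1.84], [-2.92, 2.92]. Speed limits (rad/s): [2.57, 2.57, 3.14, 3.14, 3.14, 3.14, 3.14].

INTERFACE

Orientations are given as a 3x3 rotation matrix whose columns are the frame's x, y, z axes.
In Python, from station import env, effector, solver, viewer, workorder, search_frame, tip_of gives the robot as it stands. Calls block until the motion is done:
- env.reach(position, orientation): joint-space move of the TCP to a pose.
- env.movel(position, frame=None, rate=0.15): straight line of the TCP; frame=None keeps the orientation; rate is the mean speed in m/s.
- env.goto_joints(angles): joint-space move.
- effector.release() and effector.grasp(squeeze=None): open the fingers fully, or close them until they stop; squeeze is the grip in N (None keeps the last).
- env.pause(seconds).
- solver.inverse_kinematics(position, orientation): joint angles nearest the present ones, or None.
- env.sense(): the state.
- viewer.read_camera(name): name is "side" or "top"; returns (picture, depth): 420x560x3 uint8, red, green, blue; 420x560 float32, m along the optical axis (not along the pixel's ray), 0 where there is no reading.
- viewer.camera_info(name): a dict with "intrinsics" (3x3 intrinsics, pixels), "eye" and "rotation" of the camera in the world. Camera axes: x right, y up, looking along -z (the intrinsics and any distortion apply to the point x, -y, -z); pixel columns grow to the right and rows downward; lengths in m; the calibration is good to about 2 mm. A picture is of the moment at which its call begins. camera_info takes no time and is no camera call.
A pose or a line that the arm cannot do raises env.PlanningError and nothing moves.
- workorder.finish_job(): hands the job in, once; it reports no verdict.
Trained networks look in the newest picture that a camera, given by its name, has taken for a name from the list of things; names that differ only in an ending like _2 or _b are one class to them, and where a whole thing is asked for, a point or a joint stands for the part that bears it (a point fixed in the world has none). Each returns a list of dicts, best first, with "score" (0 to 1); they miss things now and then, are a little off and sometimes report something else, mostly with a low value. They report only what shows in the picture. A call takes as long as a camera call.
- search_frame(camera, name): "at" ([x, y, z] in m, in world coordinates, good to about 4 mm: the middle of the surface that is visible of it).
- tip_of(camera, name): "at" ([x, y, z] in m, in world coordinates, good to about 4 mm: a listed point, or the origin of a listed thing).
The state is a dict: "t": time; "joint_positions": joint angles; "joint_velocities": joint speeds; "tau": joint torques, N m; "ee_pos": TCP position; "tcp_rot": TCP orientation; "wrist_force": force on the tool from outside, world axes, zero at the start; "moment": the same for the moment, N m; "gripper_width": finger opening in m.
Only numpy, scipy, OpenCV 4.12 (cv2) and the standard library are available. Lean on these libraries where they do the work, as an engineer would, in place of code of your own. Each camera call takes 0.05 s, during which the arm holds its last target. There are 200 camera calls.

## Working session

There is one attempt and no reset: what is moved stays moved. The work goes in short steps, each a Python script; the robot and the scene stay as the last script left them, time stands still between calls to the robot, and variables do not carry over. Pictures are saved under pics/ and viewed, about 8 in all and at most 12, crops included, and the job is handed in when it is done.

```bash
ls; mkdir -p pics; python3 - <<'E'
from station import *
import cv2,numpy as np
for c in("side","top"):
    p,d=viewer.read_camera(c); cv2.imwrite(f"pics/a_{c}.png",p[:,:,::-1])
    i=viewer.camera_info(c); print(c,i["eye"],np.round(i["intrinsics"],1).tolist(),np.round(i["rotation"],3).tolist(),[k for k in i])
    for n in("caddy","cover","rib","bay","canister","carafe","dripper","scoop"):
        print(n,[(np.round(q["at"],3).tolist(),round(q["score"],2)) for q in tip_of(c,n)[:2]])
s=env.sense();print(s["t"],s["tcp_rot"],s["gripper_width"])
E
```

```text
pics
side [ 0.2597486  -0.74545949  0.63253548] [[412.8, 0.0, 276.6], [0.0, 412.8, 211.8], [0.0, 0.0, 1.0]] [[0.904, 0.212, -0.372], [-0.428, 0.488, -0.761], [0.02, 0.847, 0.532]] ['intrinsics', 'eye', 'rotation']
caddy [([0.568, -0.003, -0.001], 0.85)]Traceback (most recent call last):
  File "<stdin>", line 7, in <module>
ValueError: it knows: bay, caddy, canister, carafe, dripper, rib, scoop, tray
```

```bash
python3 - <<'E'
from station import *
import cv2,numpy as np
for c in("side","top"):
    p,d=viewer.read_camera(c); cv2.imwrite(f"pics/b_{c}.png",p[:,:,::-1])
    i=viewer.camera_info(c); print(c,i["eye"],np.round(i["rotation"],3).tolist())
    for n in("caddy","rib","bay","canister","carafe","dripper","scoop"):
        print(n,[(np.round(q["at"],3).tolist(),round(q["score"],2)) for q in tip_of(c,n)[:2]])
s=env.sense();print(s["t"],np.round(s["tcp_rot"],3).tolist(),s["gripper_width"])
E
```

```text
side [ 0.2597486  -0.74545949  0.63253548] [[0.904, 0.212, -0.372], [-0.428, 0.488, -0.761], [0.02, 0.847, 0.532]]
caddy [([0.566, -0.005, 0.001], 0.74)]
rib []
bay [([0.478, -0.398, -0.002], 0.71)]
canister [([0.53, 0.415, -0.004], 0.72)]
carafe [([0.474, -0.397, -0.0], 0.92)]
dripper [([0.65, -0.37, -0.001], 0.89)]
scoop []
top [0.4530035  0.01761373 1.13826438] [[-0.027, 0.986, -0.167], [-1.0, -0.026, 0.004], [-0.001, 0.167, 0.986]]
caddy [([0.608, -0.077, 0.094], 0.72), ([0.568, -0.002, -0.003], 0.6)]
rib [([0.608, -0.074, 0.096], 0.97)]
bay [([0.607, -0.074, 0.094], 0.56)]
canister [([0.529, 0.419, -0.001], 0.7)]
carafe [([0.473, -0.396, 0.003], 0.58)]
dripper [([0.652, -0.376, -0.0], 0.95)]
scoop [([0.806, 0.056, 0.0], 0.67)]
0.9 [[0.945, 0.0, 0.328], [-0.328, -0.0, 0.945], [0.0, -1.0, 0.0]] 0.0916219570521705
```

View pics/b_side.png

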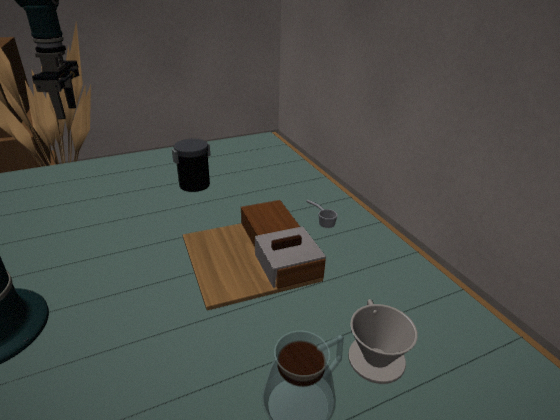

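View pics/b_top.png

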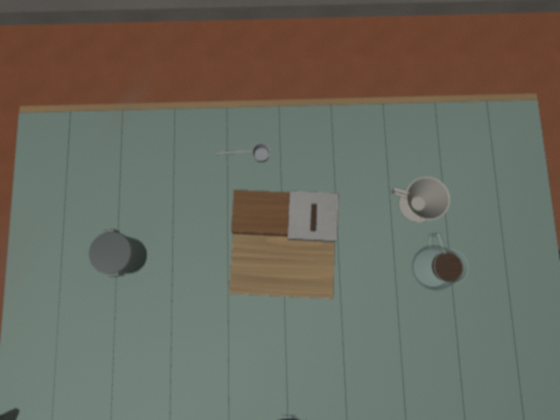

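The side picture shows the caddy mid-frame, with the white cover and rib at (287,242). The top picture shows the board's front edge at (231,296)–(333,298) and the rib at (313,217). The bystanders stand well apart from it. Next I fit the caddy's pose from depth.

```bash
cat > h.py <<'E'
from station import *
import cv2,numpy as np
from scipy.optimize import minimize
def cloud(c):
    p,d=viewer.read_camera(c); i=viewer.camera_info(c); K=i["intrinsics"]
    v,u=np.indices(d.shape)
    q=np.stack([(u-K[0,2])/K[0,0]*d,-(v-K[1,2])/K[1,1]*d,-d],-1)@np.array(i["rotation"]).T+i["eye"]
    q[d==0]=np.nan
    return p,q
E
python3 - <<'E'
from h import *
for c in("top","side"):
    p,q=cloud(c); x,y,z=q[...,0],q[...,1],q[...,2]
    roi=(x>.35)&(x<.75)&(abs(y)<.2)
    print(c,"table z",np.nanmedian(z[roi&(z<.006)]))
    for lo,hi in((.007,.018),(.055,.069),(.066,.078),(.085,.1),(.007,.12)):
        m=roi&(z>lo)&(z<hi); P=q[m][:,:2].astype(np.float32)
        if len(P)<10: continue
        r=cv2.minAreaRect(P); print(lo,len(P),np.round(np.median(q[m][:,2]),4),np.round(r[0],4),np.round(r[1],4),round(r[2],2),np.round(P.min(0),3),np.round(P.max(0),3))
E
```

```text
top table z -0.00048373666676049254
0.007 5865 0.0116 [ 0.5672 -0.0007] [0.3264 0.3765] 0.02 [ 0.404 -0.189] [0.73  0.188]
0.055 3001 0.064 [ 0.6219 -0.007 ] [0.276  0.1253] 85.67 [ 0.55  -0.148] [0.691 0.133]
0.066 2369 0.07 [ 0.621  -0.0072] [0.2744 0.124 ] 85.88 [ 0.551 -0.148] [0.687 0.132]
0.085 154 0.0916 [ 0.6087 -0.0793] [0.0132 0.0695] 87.56 [ 0.574 -0.087] [ 0.643 -0.072]
0.007 10788 0.0146 [ 0.5672 -0.0007] [0.3264 0.3765] 0.02 [ 0.404 -0.189] [0.73  0.188]
side table z -0.0007338124311860872
0.007 5130 0.0112 [ 0.5474 -0.0023] [0.281  0.2696] 85.78 [ 0.404 -0.152] [0.672 0.145]
0.055 1867 0.0633 [ 0.622  -0.0085] [0.2798 0.1245] 85.78 [ 0.551 -0.151] [0.692 0.133]
0.066 1682 0.0701 [ 0.6218 -0.013 ] [0.2664 0.1248] 85.78 [ 0.55  -0.149] [0.684 0.119]
0.085 178 0.091 [ 0.6089 -0.0817] [0.0174 0.0693] 88.53 [ 0.574 -0.091] [ 0.643 -0.072]
0.007 9717 0.0132 [ 0.5489 -0.0029] [0.2818 0.2724] 85.52 [ 0.404 -0.152] [0.692 0.145]
```

Both cameras agree on the pose: origin (0.570, -0.004), yaw -4.2°. The cover is close to shut. I'll straddle the rib, grip it, and slide it back while watching the force.

```bash
cat >> h.py <<'E'
a=np.radians(-4.2); ex=np.array([np.cos(a),np.sin(a),0]); ey=np.array([-np.sin(a),np.cos(a),0]); O=np.array([.570,-.0038,0])
R=np.column_stack([ex,[0,0,-1],ey])
def W(x,y,z): return O+ex*x/1000+ey*y/1000+[0,0,z/1000]
def loc(p): d=np.asarray(p)-O; return np.round([d@ex*1000,d@ey*1000,d[2]*1000],1)
def st(n=""):
    s=env.sense(); print(n,round(s["t"],2),loc(s["ee_pos"]),"F",np.round(s["wrist_force"],1),"w",round(s["gripper_width"],4))
    return s
def drive(pts,lim=15,rate=.1):
    """step along points, stop when the horizontal force exceeds lim"""
    for p in pts:
        env.movel(p,rate=rate); f=np.linalg.norm(env.sense()["wrist_force"][:2])
        if f>lim: print("stopped by force"); break
    return st("drive")
def rib():
    p,q=cloud("top"); x,y,z=q[...,0],q[...,1],q[...,2]
    P=q[(x>.5)&(x<.75)&(abs(y)<.2)&(z>.085)&(z<.1)]
    return loc((np.nanmin(P,0)+np.nanmax(P,0))/2)
E
python3 - <<'E'
from h import *
env.reach(W(45,-74,250),R); st("above")
env.movel(W(45,-74,76),rate=.2); st("down")
effector.grasp(8); st("grip")
drive([W(45,-74+v,76) for v in (60,110,130,137)])
E
```

```text
above 3.82 [ 45.1 -72.9 249.8] F [ 0.3  0.  -0.3] w 0.0919
down 4.83 [ 45.9 -74.2  77.1] F [ 0.7 -0.1  0.4] w 0.092
grip 5.99 [ 45.  -73.7  76. ] F [-0.2  1.   0.8] w 0.0137
drive 7.99 [45.1 63.4 76. ] F [ 2.5  1.3 -4.3] w 0.0137
```

```bash
python3 - <<'E'
from h import *
drive([W(45,63+v,76) for v in range(2,14,2)],lim=10,rate=.05)
effector.release(); env.movel(W(45,66,220),rate=.2); env.reach(W(-60,-200,300),R); st()
p,q=cloud("top"); cv2.imwrite("pics/c_top.png",cv2.resize(p[170:310,200:380,::-1],None,fx=4,fy=4))
print("rib",rib(), [ (loc(r["at"]),r["score"]) for r in tip_of("top","tray")],[ (loc(r["at"]),r["score"]) for r in tip_of("top","rib")])
E
```

```text
stopped by force
drive 8.99 [45.1 65.8 76. ] F [  1.8 -11.3  -3.5] w 0.0139
 12.21 [ -59.3 -198.2  299.3] F [ 0.1 -0.2  1. ] w 0.0918
rib [45.1 65.7 91.2] [(array([ 52.9, -73.6,  11.4]), 0.81), (array([-71.5, 418.5,  -1.4]), 0.4)] [(array([43.5, 68.8, 95.3]), 0.69)]
```

View pics/c_top.png

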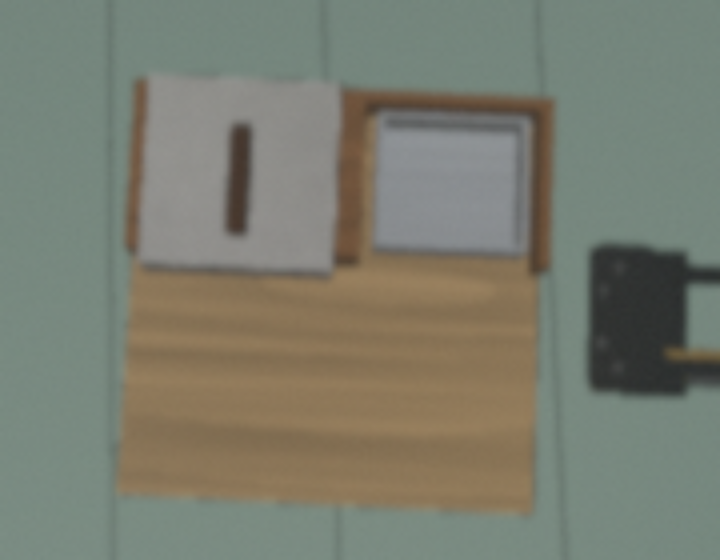

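The cover is fully back; it met its stop at 11 N with the rib at y = 65.7. The tray sits in the bay with its centre near (53,-73) in the caddy frame, at crop pixels (372–530, 112–252). Next I drag it out with closed fingers.

```bash
python3 - <<'E'
from h import *
env.reach(W(48,-73,180),R); effector.grasp(8); st("above")
env.movel(W(48,-73,60),rate=.15); env.movel(W(48,-73,25),rate=.08); st("in")
drive([W(x,-73,25) for x in (30,20,10,-20,-50,-80,-95,-104)],lim=15,rate=.08)
env.movel(W(-88,-73,25),rate=.1); env.movel(W(-88,-73,200),rate=.15); 
env.reach(W(45,66,220),R); effector.release(); st()
p,q=cloud("top"); cv2.imwrite("pics/d_top.png",cv2.resize(p[170:310,200:380,::-1],None,fx=4,fy=4))
r=tip_of("top","tray");print([(loc(k["at"]),k["score"]) for k in r])
p,q=cloud("side"); cv2.imwrite("pics/d_side.png",cv2.resize(p[170:320,160:360,::-1],None,fx=4,fy=4))
r=tip_of("side","tray");print([(loc(k["at"]),k["score"]) for k in r])
L=(q-O)@np.column_stack([ex,ey,[0,0,1]])*1000
m=(L[...,0]<30)&(L[...,0]>-170)&(abs(L[...,1]+70)<90)&(L[...,2]>40)&(L[...,2]<58); P=L[m]; print(len(P),P.min(0),P.max(0),cv2.minAreaRect(P[:,:2].astype(np.float32)))
E
```

```text
above 14.58 [ 48. -73. 180.] F [ 0.6 -1.   0.7] w 0.0007
in 16.12 [ 47.8 -73.2  24.6] F [-0.5  0.7 -0.1] w 0.0002
drive 19.21 [-104.4  -73.    25. ] F [0.3 0.1 0.3] w 0.0006
 23.0 [ 45.  66. 220.] F [-0.3 -1.2  0.1] w 0.0918
[(array([-74.5, -72.4,  12.1]), 0.81)]
[(array([-75.5, -73.8,  11.6]), 0.77)]
782 [-118.84527171 -139.59581632   40.01520053] [29.89106066 15.76442633 57.9838038 ] ((-44.486968994140625, -61.90257263183594), (155.35205078125, 148.73167419433594), 89.98566436767578)
```

View pics/d_side.png

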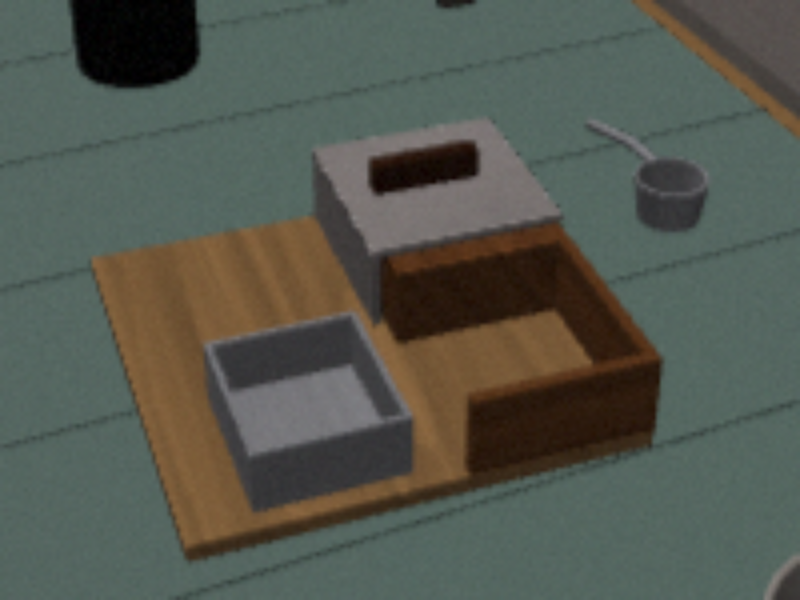

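The tray stands upright on the front board, at crop pixels (205–410, 315–505), with its centre at x ≈ -75. Its back edge is therefore about 30 mm clear of the box, and 20 mm clear of the flap's path. Now I close the cover.

```bash
python3 - <<'E'
from h import *
env.movel(W(45,66,76),rate=.15); effector.grasp(8); st("grip")
drive([W(45,y,76) for y in (0,-50,-68,-72,-74,-76,-78,-80,-82)],lim=10,rate=.08)
effector.release(); y=loc(env.sense()["ee_pos"])[1]
env.movel(W(45,y,220),rate=.2); env.reach(W(-60,200,300),R); st()
p,q=cloud("top"); print("rib",rib(),[(loc(k["at"]),k["score"]) for n in("tray","rib") for k in tip_of("top",n)])
p,q=cloud("side"); cv2.imwrite("pics/e_side.png",p[:,:,::-1])
for n in("canister","carafe","dripper","scoop"): print(n,[np.round(k["at"],3) for c in("top","side") for k in tip_of(c,n)[:1]])
E
```

```text
grip 25.47 [45.  65.6 76. ] F [ 0.6 -1.1  0.1] w 0.0139
stopped by force
drive 28.84 [ 44.9 -74.4  75.9] F [-1.7 11.2  1.6] w 0.014
 32.1 [-59.5 198.5 299.5] F [-0.3 -0.6  0. ] w 0.0918
rib [ 44.  -73.7  90.9] [(array([-77.5, -77.2,  11. ]), 0.84)]
canister [array([ 0.53 ,  0.416, -0.002])]
carafe [array([ 0.472, -0.396,  0.001]), array([ 0.479, -0.395, -0.003])]
dripper [array([ 0.65 , -0.376, -0.001]), array([ 0.652, -0.376,  0.001])]
scoop [array([0.806, 0.055, 0.002]), array([0.804, 0.051, 0.005])]
```

View pics/e_side.png

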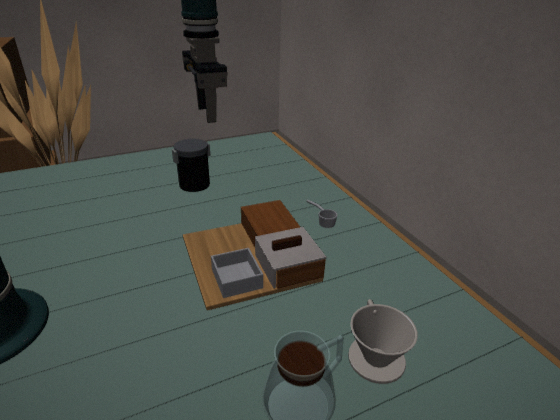

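The cover is shut against its stop, with the rib at (287,242) as at the start. The tray is upright and clear at (237,272), and the arm is away from everything.

```bash
python3 -c "
from station import *
print(workorder.finish_job())"
```

```text
the job is handed in; nothing more can be done
None
```

I did the job in the order asked and handed it in at about 32 s of the 56 s allowed.

- **Cover back:** I slid it by its rib until it met its stop at about 11 N, with the rib at y ≈ 66 mm in the caddy's frame.
- **Tray out:** I dragged it by its front wall. It stands upright on the front board, centred near x = -75 mm, so its back edge is about 30 mm in front of the box.
- **Cover shut:** I slid it back to its shut stop at about 11 N. The travel between the two stops was 140 mm, which matches the stated full range.

**Last checks:** The side picture shows the tray upright and clear, and the cover shut. The carafe, dripper and scoop were found where they started in both cameras. The canister was found in one camera only, also where it started.

**Weaker readings:** In the last look the network missed the rib in the top picture, though depth put it at the shut position. Its tray reading was 3 to 5 mm off the earlier one, about the network's stated accuracy.

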